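# Hang a glaze test tile on the bent sample rod

### The job

Pick up the green glaze test tile, thread its hole over the free end of the bent steel rod and slide it gently around the bend without letting it bind. Push the orange collar ahead of it until the collar is hard against the post, press it home for a moment with about 10 N, then let go so that the tile hangs there upright against the collar. Glaze chips: never push the tile against the rod or the collar with more than about 12 N, and leave the other tiles and the pots alone.

Things in the scene. Friction and masses are not known exactly. Their poses are not given: they have to be found in the camera images.
- green_tile_center (a point): Centre, 55 mm up, of the loose green glazed test tile (0.13 to 0.22 kg): upright plate 34 mm wide (its y), 16 mm thick (its x), top 110 mm above its underside, on a terracotta foot 36 (x) x 40 (y) x 10 mm high. It stands on the table, z up; turned half round it is the same.
- green_tile_bore (a point): Centre of the green tile's round 11 mm hole, which runs right through its thickness along x, 68 mm above the tile's underside and 42 mm below its top; axes as the tile's (z up).
- rod: Level bent steel rod, 8 mm diameter (1.5 mm play all round in the hole), axis 200 mm above the table. Origin: on the post's axis at rod height; z up. Axis in its frame, mm: straight from (0,0) along -y to (0,-105), then a 70 degree bend towards -x on a 50 mm radius about (-50,-105), to (-32.9,-152), then straight 70 mm along (-sin 70, -cos 70) to rod_tip (-98.7,-175.9). Fixed; yaw varies.
- rod_tip (a point): End of the full 8 mm rod at its free end; a thin round-nosed lead-in pin, 5 mm in diameter, goes 14.5 mm farther, in line; axes as the rod's. The other end is held by a post 20 mm square, its top 8 mm above the rod's axis, on a base 110 x 110 x 20 mm.
- rod_outer (a point): Point on the rod's axis 25 mm in from rod_tip, on the outer straight; axes as the rod's frame.
- rod_bend (a point): Point on the rod's axis half-way round the bend; axes as the rod's frame.
- keeper (a joint): How far the orange collar has been pushed along the rod's inner straight towards the post, in m: 0 farthest out, 0.040 hard against its stop at the post. It takes about 2.5 N to slide and stays where left.
- keeper_face (a point): The orange collar is 22 mm in diameter and 24 mm long, around the rod. This is the centre of its face that looks away from the post (34 mm from the post's axis when home); with the tile against it the hole's centre is 8 mm farther out.
- blue_tile_center (a point): Centre of the dark blue tile, same shape as the green one; a bystander.
- white_tile_center (a point): Centre of the white tile, same shape; a bystander.
- glaze_jar: White jar with blue cap, 70 mm diameter, 100 mm high, origin under its centre; a bystander.
- mug: Blue mug, 80 mm diameter, 90 mm high, origin under its centre; a bystander.
- bowl: Terracotta bowl, 120 mm diameter, 50 mm high, origin under its centre; a bystander.
Mind the look-alikes: they are no part of the job. What is shaped like the part that bears green_tile_center but pink or yellow is not meant.

How it is judged:
By the outcome, as a careful person would: the job done as asked, in the order asked, and still so for the second after the job is handed in, with the robot touching nothing.
It also fails if it takes over 69 s, if anything falls off the work surface, if the arm or the gripper's body presses on something with over 40 N, if the wrist force passes 120 N, or if a joint passes its speed limit or range.

### The arm

A 6-joint arm with a two-finger parallel gripper is mounted at the origin on the work surface. World frame = base frame: x ahead of the robot, y to its left, z up, the work surface at z = 0. Lengths are in m, angles in rad, forces in N, time in s.
With the tool pointing down it reaches from about 0.3 to 0.775 m from the base axis. Payload 14.6 kg.
Tool frame: the origin (TCP) lies at the centre of the arm's flange, where the gripper is bolted on; the fingertips stand 173 mm ahead of it and the grasp point (between the pads) lies 155 mm ahead of it; z points along the fingers, y is the line along which they close (so a half turn about z gives the same grasp; the last joint's range is limited). The gripper opens to 85 mm and grips with 20 to 120 N. Pads are 22 mm wide; open, the fingers measure 114 mm over their backs; the gripper's body (76 mm by 85 mm) begins 54 mm behind the grasp point. The pads swing forward as they close: fully open they stand 13 mm farther back than shut.
Start: joints at [1.13, 0.3, 1.521, -0, 1.321, -0.067], TCP at [0.201, 0.512, 0.405] pointing down, gripper open.
Joint ranges: [-3.03, 3.03], [-0.79, 2.21], [0.23, 2.52], [-1.04, 4.18], [0, 3.07], [-2.55, 2.55]. Speed limits (rad/s): [2.22, 2.22, 2.57, 3.14, 3.14, 3.14].

### API

Orientations are given as a rotation vector (axis times angle).
In Python, from plant import arm gives the robot as it stands.
- The arm moves only by the tool move_arm, never from a script. Its argument "series" is a list of rows, each a list of 2 entries, a list of its own where there are three numbers: the shift along the tool's x, y, z in mm, then the turn, a rotation vector about the tool's x, y, z in units of 10 degrees (1.0 is 10 degrees). A call has 1 to 10 rows; each row shifts and turns the commanded pose from where the row before left it, along the tool's axes as they then stand; what a row does not reach is not made up. A row lasts 1/8 s, in which the tool goes at most 62.5 mm and 10.7 degrees, less where a joint would pass 70% of its speed; a pose out of reach is approached as far as the arm can. A call with a gripper value outside its range is refused whole. "fingers" is the finger opening in mm, from 0 to 85.4, set as the call begins (left out, the last holds). The fingers move at their own pace and stop on an object; "grip_force" is the grip in N (left out, the last holds). Time passes only in rows, so rows that do not move let the fingers close. It gives the time, the measured TCP pose, the force, the opening and the grip force at its end, in the units of the state.
- arm.get_obs(): the state, without advancing time (a new reading comes with each control period).
- arm.snapshot(name): name is "scene" or "side" or "wrist"; returns the picture (420x560x3 uint8, blue, green, red); there is no depth.
- arm.get_calibration(name): a dict with "fx", "fy", "cx", "cy" (pixels), "k1" (the pictures are not rectified: a ray, as slopes to the right and down, at radius r is drawn at 1 + k1 r^2 times it, then the intrinsics apply), "world_to_cam" (4x4, takes a point from world to camera coordinates); the wrist camera has in their place "T_tool_cam" (4x4, takes a point from camera to tool coordinates, whose origin is the TCP and whose axes are the flange's). Camera axes: x right, y down, z forward; pixel columns grow to the right and rows downward; lengths in m; the calibration is good to about 2 mm. A picture is of the moment at which its call begins: read the wrist's pose just before it. get_calibration takes no time and is no camera call.
- arm.hand_in(): hands the job in; it is judged then, once.
The state is a dict: "clock": time; "qpos": joint angles; "qd": joint speeds; "tau": joint torques, N m; "tool_pos": TCP position; "ee_rot": TCP orientation; "contact_force": force on the tool from outside, world axes, zero at the start; "ft_torque": the same for the moment, N m; "grip_width": opening from 0.0 (shut) to 1.0 (fully open); "grasp_force": force on a finger pad.
Only numpy, scipy, OpenCV 4.12 (cv2) and the standard library are available. Lean on these libraries where they do the work, as an engineer would, in place of code of your own. Each camera call takes 0.05 s, during which the arm holds its last target. There are 200 camera calls.

## Working session

There is one attempt and no reset: what is moved stays moved. The work goes in short steps, Python scripts to look and compute and a tool call to move; the robot and the scene stay as the last step left them, time stands still between calls to the robot, and variables do not carry over. Pictures are saved under pics/ and viewed, at most 13 in all, crops included, and the job is handed in when it is done.

Besides the shell and the picture viewer there is one more tool, called after "Request:" as name([rows], argument=value, ...), one row to a line, values as JSON. move_arm: Moves the arm, as the interface text tells. Its arguments: {"type":"object","properties":{"series":{"type":"array"},"fingers":{"type":"number"},"grip_force":{"type":"number"}},"required":["series"]}

```bash
mkdir -p pics; ls; python3 - <<'E'
from plant import arm
import cv2,numpy as np
o=arm.get_obs();print({k:np.round(v,3) for k,v in o.items()})
for n in("scene","side"):
    c=arm.get_calibration(n);print(n,{k:np.round(v,4).tolist() for k,v in c.items()})
    cv2.imwrite(f"pics/{n}0.png",arm.snapshot(n))
print(arm.get_calibration("wrist"))
E
```

```text
pics
{'clock': np.float64(0.0), 'qpos': array([ 1.13 ,  0.3  ,  1.522,  0.   ,  1.321, -0.067]), 'qd': array([-0.   , -0.   , -0.002, -0.002, -0.   ,  0.   ]), 'tau': array([ 1.0000e-03, -5.4348e+01, -3.6181e+01,  0.0000e+00,  4.0000e-03,
       -0.0000e+00]), 'tool_pos': array([0.201, 0.512, 0.404]), 'ee_rot': array([-5.840e-01, -3.087e+00,  2.000e-03]), 'contact_force': array([-0.269,  0.447, -0.568]), 'ft_torque': array([-0.014, -0.03 , -0.025]), 'grasp_force': np.float64(0.0), 'grip_width': np.float64(0.999)}
scene {'fx': 513.4999, 'fy': 513.4999, 'cx': 276.077, 'cy': 212.8541, 'k1': -0.1421, 'world_to_cam': [[0.8172, 0.5762, -0.0133, -0.5171], [0.365, -0.5353, -0.7617, -0.0938], [-0.446, 0.6176, -0.6478, 1.7235], [0.0, 0.0, 0.0, 1.0]]}
side {'fx': 488.1377, 'fy': 488.1377, 'cx': 288.7575, 'cy': 213.4615, 'k1': -0.0717, 'world_to_cam': [[-0.9397, -0.3419, 0.0078, 0.5843], [-0.2445, 0.6558, -0.7142, 0.2085], [0.2391, -0.6731, -0.6999, 1.4017], [0.0, 0.0, 0.0, 1.0]]}
{'fx': 307.23629338299406, 'fy': 307.23629338299406, 'cx': 273.36349002664605, 'cy': 209.63631099129242, 'k1': -0.033605745921686754, 'T_tool_cam': array([[-1.59125830e-04, -9.53765188e-01, -3.00552726e-01,
         7.65438728e-02],
       [ 9.99999983e-01, -1.80818841e-04,  4.43612304e-05,
        -8.25606732e-04],
       [-9.66557929e-05, -3.00552713e-01,  9.53765200e-01,
         3.14493506e-02],
       [ 0.00000000e+00,  0.00000000e+00,  0.00000000e+00,
         1.00000000e+00]])}
```

View pics/scene0.png

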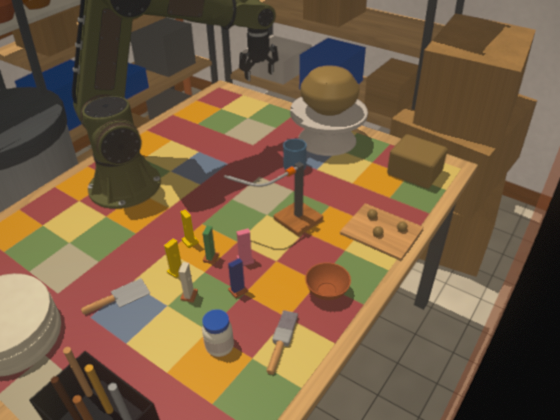

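View pics/side0.png

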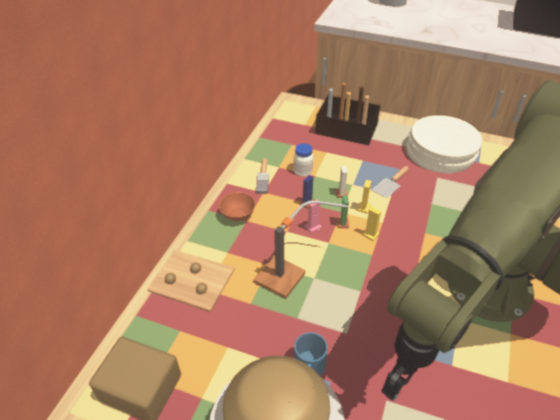

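Scene view: candidates are the green tile (209,244), pink (245,247), dark blue (236,275), white (186,280) and yellow (188,228), (173,258). Only the one at (209,244) is green, and it appears at (345,211) in the side view. The post is at (299,200), the collar at (292,171) and the rod tip near (226,177). I'll confirm in one enlarged crop.

```bash
cat > h.py <<'E'
from plant import arm
import cv2,numpy as np
def ray(c,uv,T=None):
    """camera->world origin and direction(s); T = camera-to-world"""
    if T is None: T=np.linalg.inv(c["world_to_cam"])
    d=(np.atleast_2d(uv)-[c["cx"],c["cy"]])/[c["fx"],c["fy"]]
    s=d.copy()
    for _ in range(20): s=d/(1+c["k1"]*(s**2).sum(1,keepdims=True))
    return T[:3,3],np.c_[s,np.ones(len(s))]@T[:3,:3].T
def plane(c,uv,z,T=None):
    o,d=ray(c,uv,T); return o+d*((z-o[2])/d[:,2])[:,None]
def tri(o1,d1,o2,d2):
    n=np.cross(d1,d2); t=np.linalg.solve(np.c_[d1,-d2,n],o2-o1)
    return o1+d1*t[0]+n*t[2]/2, np.linalg.norm(n*t[2])
def proj(c,p,w2c=None):
    w=c["world_to_cam"] if w2c is None else w2c
    q=np.atleast_2d(p)@w[:3,:3].T+w[:3,3]; s=q[:,:2]/q[:,2:]
    s=s*(1+c["k1"]*(s**2).sum(1,keepdims=True))
    return s*[c["fx"],c["fy"]]+[c["cx"],c["cy"]]
E
python3 - <<'E'
from h import *
a=cv2.imread("pics/scene0.png")[140:290,160:330];b=cv2.imread("pics/side0.png")[160:300,240:390]
a=cv2.resize(a,None,fx=2.3,fy=2.3,interpolation=2)
b=cv2.resize(b,None,fx=2.6,fy=2.6,interpolation=2)
h=max(a.shape[0],b.shape[0]);f=lambda x:cv2.copyMakeBorder(x,0,h-x.shape[0],0,0,0)
cv2.imwrite("pics/crop.png",np.hstack([f(a),f(b)]))
E
```

```text
(no output)
```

View pics/crop.png

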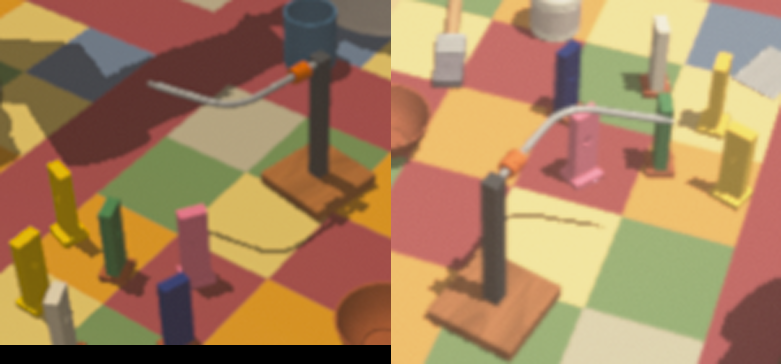

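The crop confirms it: the only green tile is at scene (209,244) and side (345,211). Pink stands to its right, blue and white in front of it. The pin end is near scene (225,176) and side (348,206.5). Next, a coarse measurement.

```bash
python3 - <<'E'
from h import *
cs={n:arm.get_calibration(n) for n in("scene","side")}
im={n:cv2.imread(f"pics/{n}0.png") for n in cs}
P={"pinend":((225.2,175.7),(348,206.5),.2),"posttop":((298.3,165.2),(279.6,229),.208),"collar":((291.5,170.5),(286.5,222),.2),
 "greentop":((208.5,228.5),(345.5,199),.11)}
for k,(a,b,z) in P.items():
    p,e=tri(ray(cs["scene"],a)[0],ray(cs["scene"],a)[1][0],ray(cs["side"],b)[0],ray(cs["side"],b)[1][0])
    print(k,p.round(4),round(e,4),plane(cs["scene"],a,z).round(4),plane(cs["side"],b,z).round(4))
# green mask
for n,(x0,y0,x1,y1) in {"scene":(200,222,220,266),"side":(338,192,354,232)}.items():
    h=cv2.cvtColor(im[n],cv2.COLOR_BGR2HSV)[y0:y1,x0:x1]
    m=cv2.inRange(h,(55,80,20),(95,255,255));print(n,m.sum()//255)
    k,l,s,c=cv2.connectedComponentsWithStats(m);i=1+s[1:,4].argmax();print(s[i],c[i]+[x0,y0])
    y,x=np.nonzero(l==i);r=cv2.minAreaRect(np.c_[x,y].astype(np.float32));print(cv2.boxPoints(r)+[x0,y0])
    print(plane(cs[n],c[i]+[x0,y0],.055))
# others, top centres
for k,uv,z in[("pink",(243.5,231.5),.11),("blue",(236,261),.11),("white",(186,265),.11),("yel1",(186,212),.11),("yel2",(172,243),.11)]: print(k,plane(cs["scene"],uv,z).round(3))
E
```

```text
pinend [0.4385 0.0336 0.199 ] 0.0022 [[0.4407 0.0327 0.2   ]] [[0.4375 0.0338 0.2   ]]
posttop [0.5828 0.1833 0.2037] 0.0011 [[0.5866 0.1784 0.208 ]] [[0.5809 0.1868 0.208 ]]
collar [0.5774 0.1527 0.2019] 0.0059 [[0.5788 0.1558 0.2   ]] [[0.5756 0.1492 0.2   ]]
greentop [ 0.4714 -0.0889  0.1103] 0.0033 [[ 0.473  -0.0884  0.11  ]] [[ 0.4702 -0.0906  0.11  ]]
scene 29
[ 4  5  7  7 29] [207.10344828 230.06896552]
[[203.55882311 232.73529339]
 [207.79411745 225.67647076]
 [210.73529434 227.44117641]
 [206.49999952 234.49999905]]
[[ 0.42944609 -0.05255633  0.055     ]]
side 9
[6 6 3 4 9] [345.33333333 199.33333333]
[[344. 198.]
 [346. 198.]
 [346. 201.]
 [344. 201.]]
[[ 0.48136242 -0.14825463  0.055     ]]
pink [[ 0.559 -0.044  0.11 ]]
blue [[ 0.611 -0.142  0.11 ]]
white [[ 0.516 -0.225  0.11 ]]
yel1 [[ 0.375 -0.072  0.11 ]]
yel2 [[ 0.43  -0.187  0.11 ]]
```

```bash
cat >> h.py <<'E'
from scipy.spatial.transform import Rotation as R, Slerp
def down(psi):
    c,s=np.cos(np.radians(psi)),np.sin(np.radians(psi))
    return R.from_matrix(np.array([[c,s,0],[s,-c,0],[0,0,-1.]]))
def rows(wp,n,p0=None,r0=None,nd=1):
    """waypoints (pos,R) from p0,r0; n rows each -> rounded tool-axis rows"""
    o=arm.get_obs()
    p=np.array(o["tool_pos"] if p0 is None else p0);r=R.from_rotvec(o["ee_rot"]) if r0 is None else r0
    out=[]
    sp,sr=p,r
    for (q,t),k in zip(wp,n):
        S=Slerp([0,1],R.concatenate([sr,t]))
        for i in range(1,k+1):
            qp=sp+(np.array(q)-sp)*i/k; qr=S(i/k)
            d=(r.inv().apply(qp-p)*1000).round(nd); w=((r.inv()*qr).as_rotvec(degrees=True)/10).round(nd+1)
            out.append([d.tolist(),w.tolist()])
            p=p+r.apply(d/1000); r=r*R.from_rotvec(w*10,degrees=True)
        sp,sr=np.array(q),t
    for i in range(0,len(out),10): print(str(out[i:i+10]).replace(" ","").replace("-0.0,","0,").replace("-0.0]","0]").replace("0.0,","0,"))
    print("end",p.round(4),r.as_rotvec().round(3))
def camT(o):
    T=np.eye(4);T[:3,:3]=R.from_rotvec(o["ee_rot"]).as_matrix();T[:3,3]=o["tool_pos"]
    return T@arm.get_calibration("wrist")["T_tool_cam"]
E
python3 -c "
from h import *
rows([([.42,.02,.46],down(8.4))],[16],nd=0)"
```

```text
[[[-24.0,-24.0,-3.0],[0,0,0.9]],[[-27.0,-19.0,-4.0],[0,0,1.0]],[[-31.0,-15.0,-3.0],[0,0,0.9]],[[-32.0,-9.0,-4.0],[0,0,1.0]],[[-33.0,-4.0,-3.0],[0,0,0.9]],[[-34.0,1.0,-4.0],[0,0,0.9]],[[-33.0,7.0,-3.0],[0,0,1.0]],[[-31.0,12.0,-4.0],[0,0,0.9]],[[-29.0,17.0,-3.0],[0,0,0.9]],[[-26.0,22.0,-4.0],[0,0,1.0]]]
[[[-22.0,25.0,-3.0],[0,0,0.9]],[[-18.0,29.0,-4.0],[0,0,1.0]],[[-12.0,31.0,-3.0],[0,0,0.9]],[[-7.0,33.0,-4.0],[0,0,0.9]],[[-2.0,34.0,-3.0],[0,0,1.0]],[[3.0,34.0,-3.0],[0,0,0.9]]]
end [0.4199 0.0194 0.4595] [ 3.132e+00  2.350e-01 -1.000e-03]
```

Request:
move_arm([
  [[-24, -24, -3], [0, 0, 0.9]],
  [[-27, -19, -4], [0, 0, 1.0]],
  [[-31, -15, -3], [0, 0, 0.9]],
  [[-32, -9, -4], [0, 0, 1.0]],
  [[-33, -4, -3], [0, 0, 0.9]],
  [[-34, 1, -4], [0, 0, 0.9]],
  [[-33, 7, -3], [0, 0, 1.0]],
  [[-31, 12, -4], [0, 0, 0.9]],
  [[-29, 17, -3], [0, 0, 0.9]],
  [[-26, 22, -4], [0, 0, 1.0]],
], fingers=85)

```text
clock: 1.35
tool_pos: [0.3383, 0.2037, 0.4396]
ee_rot: [-2.66, -1.671, 0.001]
contact_force: [0.4, 0.0, 0.3]
grip_width: 0.993
grasp_force: 0.0
```

Request:
move_arm([
  [[-22, 25, -3], [0, 0, 0.9]],
  [[-18, 29, -4], [0, 0, 1.0]],
  [[-12, 31, -3], [0, 0, 0.9]],
  [[-7, 33, -4], [0, 0, 0.9]],
  [[-2, 34, -3], [0, 0, 1.0]],
  [[3, 34, -3], [0, 0, 0.9]],
  [[0, 0, 0], [0, 0, 0]],
  [[0, 0, 0], [0, 0, 0]],
])

```text
clock: 2.35
tool_pos: [0.4197, 0.0197, 0.4594]
ee_rot: [-3.132, -0.237, 0.001]
contact_force: [0.3, 1.2, -0.9]
grip_width: 0.994
grasp_force: 0.0
```

```bash
python3 - <<'E'
from h import *
import pickle
o=arm.get_obs();im=arm.snapshot("wrist");cv2.imwrite("pics/w1.png",im);pickle.dump(o,open("w1.pkl","wb"))
print(o["clock"],o["tool_pos"],o["ee_rot"],o["qd"])
cv2.imwrite("pics/w1b.png",cv2.resize(im,(784,588),interpolation=cv2.INTER_CUBIC))
E
```

```text
2.35 [0.4197057  0.01965162 0.45941854] [-3.13240182e+00 -2.37275999e-01  9.63038628e-04] [ 0.0147114  -0.00548101  0.00242649 -0.00155483  0.00081649  0.00162223]
```

View pics/w1b.png

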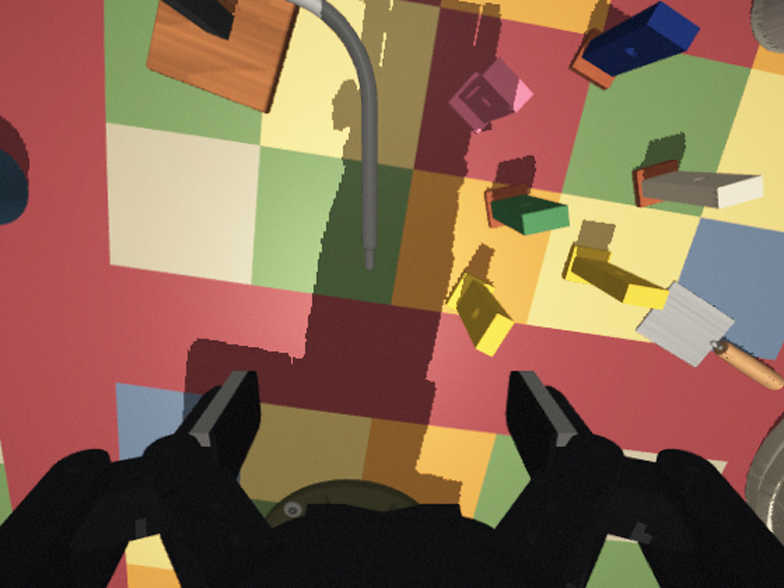

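The wrist view (×1.4) shows the rod shoulder at (369,249), the pin end at (370,269) and the bend going to the upper left. The green tile's top face is near (547,216) and its foot near (500,205). The nearest neighbour is yellow at (485,320). I'll measure the rod line and the tile.

```bash
python3 - <<'E'
from h import *
import pickle
o=pickle.load(open("w1.pkl","rb"));T=camT(o);c=arm.get_calibration("wrist");im=cv2.imread("pics/w1.png");hsv=cv2.cvtColor(im,cv2.COLOR_BGR2HSV)
print(hsv[150,262:268],hsv[150,255],hsv[120,275])
# rod: low saturation gray, rows 75..192
pts=[]
for v in range(70,196,3):
    s=hsv[v,245:285].astype(int); m=(s[:,1]<55)
    k,l,st,ce=cv2.connectedComponentsWithStats(m[None].astype(np.uint8))
    if k<2: continue
    i=1+st[1:,4].argmax();pts.append((245+ce[i][0],v,st[i][4]))
pts=np.array(pts);P=plane(c,pts[:,:2],.2,T)
for a,b in zip(pts[::3],P[::3]):print(a.round(1),b.round(4))
m=(pts[:,1]>110)&(pts[:,1]<178);q=P[m,:2]
vx,vy,x,y=cv2.fitLine(q.astype(np.float32),2,0,.01,.01).ravel();print("outer dir",np.degrees(np.arctan2(vy,vx)),x,y)
for n,uv in {"tip":(263.7,178),"pinend":(264.3,192.3)}.items():print(n,plane(c,[uv],.2,T))
g=cv2.inRange(hsv,(60,120,20),(95,255,255));g[:, :340]=0;g[:125]=0;g[172:]=0;g[:,410:]=0
k,l,st,ce=cv2.connectedComponentsWithStats(g);i=1+st[1:,4].argmax();print(st[i])
cr=im[120:180,335:420];cv2.imwrite("pics/g.png",np.hstack([cv2.resize(cr,None,fx=9,fy=9,interpolation=2)]))
E
```

```text
[[ 18  13  98]
 [ 15  10  99]
 [ 30  13 100]
 [ 17  18  99]
 [ 30  11  93]
 [ 20  17  91]] [47 94 87] [45 94 92]
[263.  70.  11.] [0.5225 0.0417 0.2   ]
[263.5  79.   10. ] [0.5169 0.0405 0.2   ]
[263.  88.  11.] [0.511  0.0401 0.2   ]
[263.5  97.   10. ] [0.5052 0.0389 0.2   ]
[263.5 106.   10. ] [0.4992 0.038  0.2   ]
[263. 115.  11.] [0.4931 0.0375 0.2   ]
[263.5 124.   12. ] [0.4871 0.0363 0.2   ]
[263.5 133.   12. ] [0.4808 0.0354 0.2   ]
[263.5 142.   10. ] [0.4745 0.0345 0.2   ]
[263.5 151.   10. ] [0.4681 0.0336 0.2   ]
[263.5 160.   10. ] [0.4615 0.0326 0.2   ]
[263.5 169.   10. ] [0.4549 0.0317 0.2   ]
[263.5 178.    8. ] [0.4481 0.0307 0.2   ]
[263.5 187.    6. ] [0.4412 0.0297 0.2   ]
outer dir 8.13274 0.47319925 0.03426422
tip [[0.44811573 0.03056539 0.2       ]]
pinend [[0.43718934 0.02854278 0.2       ]]
[361 143   1   1   1]
```

View pics/g.png

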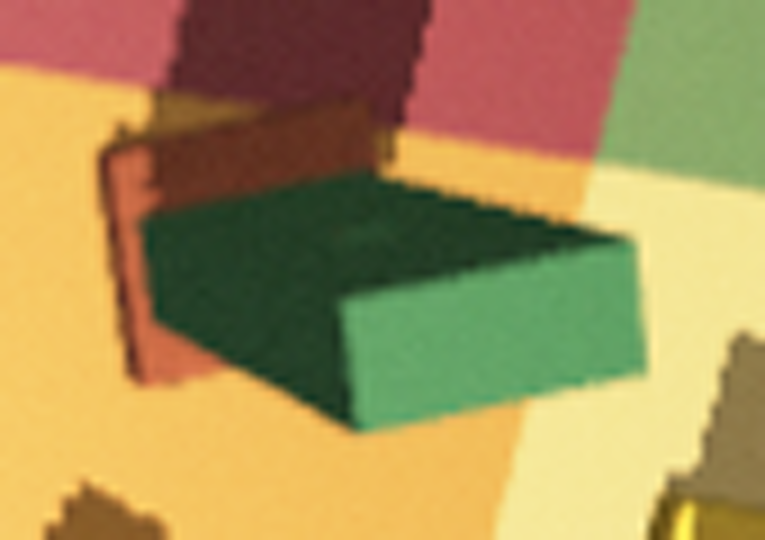

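The crop shows the tile's top face with corners (340,298), (634,238), (648,374) and (357,432), at ×9.

```bash
python3 - <<'E'
from h import *
import pickle
o=pickle.load(open("w1.pkl","rb"));T=camT(o);c=arm.get_calibration("wrist")
uv=np.array([(340,298),(634,238),(648,374),(357,432)])/9.+[335,120]-.5
P=plane(c,uv,.11,T);print(P.round(4),P.mean(0).round(4))
e=np.diff(np.vstack([P,P[:1]]),axis=0)[:,:2];print("edges",np.linalg.norm(e,axis=1).round(4),np.degrees(np.arctan2(e[:,1],e[:,0])).round(1))
f=np.array([(102,155),(140,382)])/9.+[335,120]-.5;F=plane(c,f,.01,T);print("foot edge",F.round(4),np.linalg.norm(F[1]-F[0]))
y=np.radians(8.13-20);M=np.array([[np.cos(y),-np.sin(y)],[np.sin(y),np.cos(y)]])
O=np.array([.4481,.0307])-M@[-.0987,-.1759];print("rod origin",O)
# collar/post in scene
cs=arm.get_calibration("scene")
print("home face",O+M@[0,-.034],"post top px",proj(cs,[*O,.208]),"side",proj(arm.get_calibration("side"),[*O,.208]))
h=cv2.cvtColor(cv2.imread("pics/scene0.png"),cv2.COLOR_BGR2HSV)
for n,(x0,y0,x1,y1) in {"scene":(280,160,300,182),"side":(275,212,298,234)}.items():
    h=cv2.cvtColor(cv2.imread(f"pics/{n}0.png"),cv2.COLOR_BGR2HSV)[y0:y1,x0:x1];m=cv2.inRange(h,(5,170,100),(15,255,255))
    k,l,s,ce=cv2.connectedComponentsWithStats(m);i=1+s[1:,4].argmax();p=ce[i]+[x0,y0];p3=plane(arm.get_calibration(n),p,.203)[0]
    print(n,s[i],p,p3,"rod frame",M.T@(p3[:2]-O))
E
```

```text
[[ 0.4726 -0.0761  0.11  ]
 [ 0.4845 -0.1078  0.11  ]
 [ 0.4697 -0.1136  0.11  ]
 [ 0.4579 -0.0818  0.11  ]] [ 0.4712 -0.0948  0.11  ]
edges [0.0339 0.0159 0.034  0.0158] [ -69.5 -158.4  110.3   21.2]
foot edge [[ 0.4804 -0.0694  0.01  ]
 [ 0.4484 -0.0825  0.01  ]] 0.03457660823193333
rod origin [0.58087067 0.18253692]
home face [0.57387715 0.14926394] post top px [[297.40304192 163.83820501]] side [[280.19222672 227.88754428]]
scene [ 6  7 10  9 54] [290.55555556 170.74074074] [0.57962898 0.14991409 0.203     ] rod frame [ 0.00549511 -0.03218065]
side [12 10  3  4  4] [288.25 223.5 ] [0.56831751 0.15555619 0.203     ] rod frame [-0.00673502 -0.02898588]
```

```bash
python3 -c "
from h import *
rows([([.4712,-.0948,.33],down(21)),([.4712,-.0948,.247],down(21))],[5,4])"
```

```text
[[[6.7,24.2,25.9],[0,0,-0.25]],[[5.7,24.6,25.9],[0,0,-0.24]],[[4.7,24.7,25.9],[0,0,-0.25]],[[3.5,24.9,25.9],[0,0,-0.24]],[[2.5,25.0,25.9],[0,0,-0.25]],[[0,0,20.7],[0,0,0]],[[0,0,20.8],[0,0,0]],[[0,0,20.7],[0,0,0]],[[0.1,0,20.8],[0,0,0]]]
end [ 0.4712 -0.0947  0.247 ] [-3.089e+00 -5.720e-01  1.000e-03]
```

Request:
move_arm([
  [[6.7, 24.2, 25.9], [0, 0, -0.25]],
  [[5.7, 24.6, 25.9], [0, 0, -0.24]],
  [[4.7, 24.7, 25.9], [0, 0, -0.25]],
  [[3.5, 24.9, 25.9], [0, 0, -0.24]],
  [[2.5, 25, 25.9], [0, 0, -0.25]],
  [[0, 0, 0], [0, 0, 0]],
  [[0, 0, 20], [0, 0, 0]],
  [[0, 0, 0], [0, 0, 0]],
], fingers=65)

```text
clock: 3.4
tool_pos: [0.471, -0.0944, 0.3102]
ee_rot: [-3.089, -0.571, 0.002]
contact_force: [0.5, -0.2, -0.1]
grip_width: 0.76
grasp_force: 0.0
```

```bash
python3 - <<'E'
from h import *
o=arm.get_obs();im=arm.snapshot("wrist");cv2.imwrite("pics/w2.png",im)
c=arm.get_calibration("wrist");T=camT(o)
px=proj(c,[.4712,-.0948,.11],np.linalg.inv(T))[0];print(o["tool_pos"],px)
cv2.imwrite("pics/w2c.png",cv2.resize(im[180:420,130:450],None,fx=2.4,fy=2.4,interpolation=2))
E
```

```text
[ 0.4709663  -0.09435047  0.31016995] [273.18352359 246.44569216]
```

View pics/w2c.png

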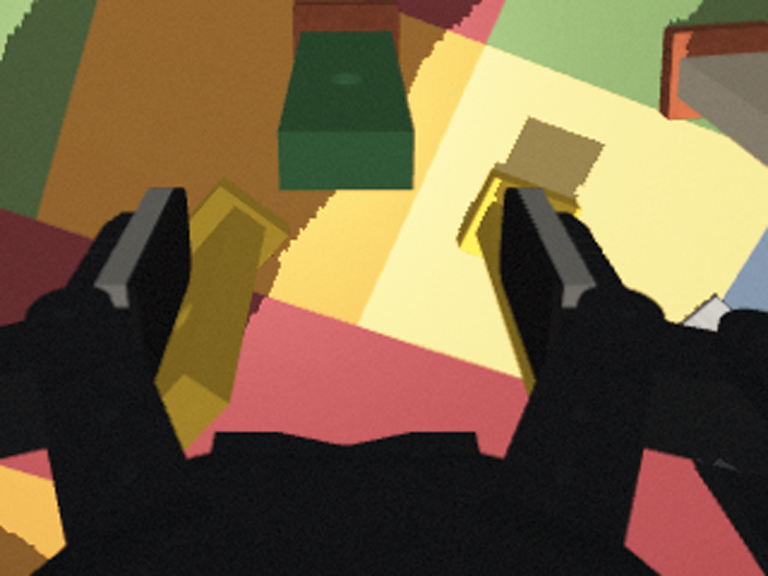

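The crop shows the green top face centred at wrist pixel (274,246.7), against (273.2,246.4) predicted, square and midway between the fingers. Both yellow tiles stand well behind the finger plane. Descend and grip.

Request:
move_arm([
  [[0, 0, 22], [0, 0, 0]],
  [[0, 0, 22], [0, 0, 0]],
  [[0, 0, 19], [0, 0, 0]],
  [[0, 0, 0], [0, 0, 0]],
])

```text
clock: 3.95
tool_pos: [0.4712, -0.0949, 0.2474]
ee_rot: [-3.089, -0.57, 0.001]
contact_force: [0.3, 0.2, 0.7]
grip_width: 0.761
grasp_force: 0.0
```

Request:
move_arm([
  [[0, 0, 0], [0, 0, 0]],
  [[0, 0, 0], [0, 0, 0]],
  [[0, 0, 0], [0, 0, 0]],
  [[0, 0, 0], [0, 0, 0]],
  [[0, 0, 0], [0, 0, 0]],
  [[0, 0, 0], [0, 0, 0]],
], fingers=25, grip_force=40)

```text
clock: 4.7
tool_pos: [0.4715, -0.0953, 0.2485]
ee_rot: [3.089, 0.569, 0.003]
contact_force: [-1.1, 2.9, 5.7]
grip_width: 0.393
grasp_force: 39.3
```

```bash
python3 -c "
from h import *
o=arm.get_obs();print(o['tool_pos'],o['contact_force'])
rows([([.4712,-.0948,.36],down(21)),([.409,.0251,.42],down(8.1)),([.409,.0251,.3805],down(8.1))],[4,5,3],p0=[.4712,-.0949,.247],r0=down(21))"
```

```text
[ 0.47149619 -0.09529635  0.24845371] [-1.12812166  2.85518654  5.70901168]
[[[0,0,-28.2],[0,0,0.0]],[[0,0,-28.3],[0,0,0.0]],[[0,-0.1,-28.2],[0,0,0.0]],[[0,0,-28.3],[0,0,0.0]],[[-3.0,-26.8,-12.0],[0,0,0.26]],[[-4.2,-26.7,-12.0],[0,0,0.26]],[[-5.5,-26.5,-12.0],[0,0,0.25]],[[-6.6,-26.2,-12.0],[0,0,0.26]],[[-7.7,-25.9,-12.0],[0,0,0.26]],[[0,0,13.2],[0,0,0.0]]]
[[[0,0,13.1],[0,0,0.0]],[[0,0,13.2],[0,0,0.0]]]
end [0.409  0.0251 0.3805] [3.134 0.222 0.   ]
```

Request:
move_arm([
  [[0, 0, -10], [0, 0, 0]],
  [[0, 0, -25], [0, 0, 0]],
  [[0, 0, -28], [0, 0, 0]],
  [[0, 0, -28], [0, 0, 0]],
  [[0, 0, -22], [0, 0, 0]],
  [[-3, -26.8, -12], [0, 0, 0.26]],
  [[-4.2, -26.7, -12], [0, 0, 0.26]],
  [[-5.5, -26.5, -12], [0, 0, 0.25]],
  [[-6.6, -26.2, -12], [0, 0, 0.26]],
  [[-7.7, -25.9, -12], [0, 0, 0.26]],
])

```text
clock: 5.95
tool_pos: [0.4085, 0.0254, 0.4214]
ee_rot: [3.134, 0.216, 0.001]
contact_force: [0.2, -0.3, -2.2]
grip_width: 0.392
grasp_force: 40.3
```

Request:
move_arm([
  [[0, 0, 13.1], [0, 0, 0]],
  [[0, 0, 13.2], [0, 0, 0]],
  [[0, 0, 13.2], [0, 0, 0]],
  [[0, 0, 0], [0, 0, 0]],
  [[0, 0, 0], [0, 0, 0]],
])

```text
clock: 6.58
tool_pos: [0.4095, 0.0244, 0.3807]
ee_rot: [3.134, 0.218, -0.0]
contact_force: [0.3, 0.3, -1.6]
grip_width: 0.392
grasp_force: 40.4
```

```bash
python3 - <<'E'
from h import *
import pickle
o=arm.get_obs();im=arm.snapshot("wrist");cv2.imwrite("pics/w3.png",im);pickle.dump(o,open("w3.pkl","wb"))
for n in("scene","side"): cv2.imwrite(f"pics/{n}3.png",arm.snapshot(n))
print({k:np.round(v,4) for k,v in o.items()})
x,y=proj(arm.get_calibration("wrist"),[.42,.027,.2],np.linalg.inv(camT(o)))[0].astype(int);print(x,y)
cv2.imwrite("pics/w3c.png",cv2.resize(im[y-100:y+100,x-130:x+130],None,fx=3,fy=3,interpolation=2))
E
```

```text
{'clock': np.float64(6.575), 'qpos': array([-2.9700e-02,  6.9000e-03,  1.9173e+00, -1.0000e-04,  1.2176e+00,
        1.4021e+00]), 'qd': array([ 0.0026, -0.0088, -0.0053, -0.001 , -0.001 ,  0.0011]), 'tau': array([-6.34000e-02, -3.52899e+01, -3.49379e+01, -1.30000e-03,
       -1.94000e-02, -6.70000e-03]), 'tool_pos': array([0.4095, 0.0244, 0.3807]), 'ee_rot': array([ 3.134e+00,  2.182e-01, -3.000e-04]), 'contact_force': array([ 0.3478,  0.2807, -1.6044]), 'ft_torque': array([ 0.049 , -0.0123,  0.0075]), 'grasp_force': np.float64(40.3802), 'grip_width': np.float64(0.3916)}
269 243
```

View pics/w3c.png

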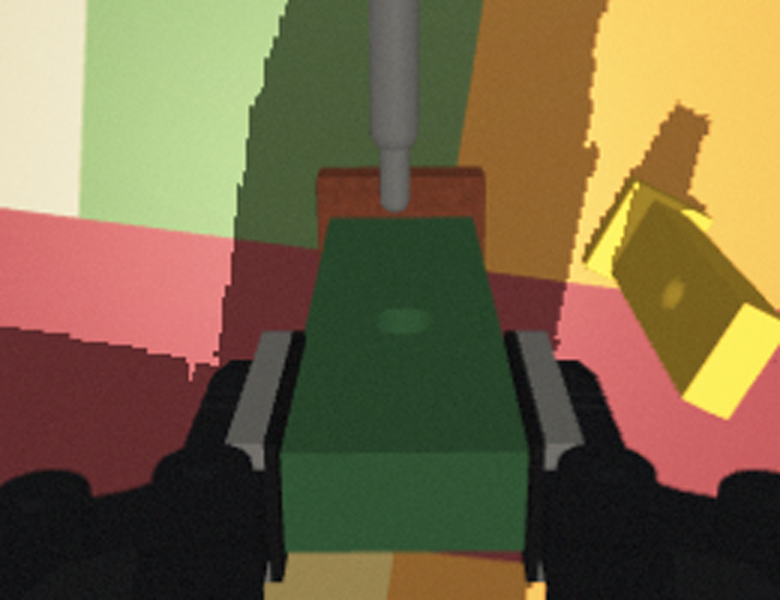

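The crop (×3) shows the pin tip at (396,210), the shoulder at (395,143), the bore at (404,321) and the tile's top-front edge at row 452. The tile is square in the grip, and the pin is slightly left of the bore. I'll quantify that in the tool frame.

```bash
python3 - <<'E'
from h import *
import pickle
o=pickle.load(open("w3.pkl","rb"));c=arm.get_calibration("wrist");T=c["T_tool_cam"]
w=lambda a:np.array(a)/3.+[139,143]-.33
zr=o["tool_pos"][2]-.2
print("zr",zr)
for n,uv in {"pinend":(396,212),"pin":(396,180),"shoulder":(395,146),"rodmid":(394,80),"rodtop":(393.7,10)}.items():
    print(n,plane(c,[w(uv)],zr,T)*1e3)
for n,uv in {"topF_L":(283,452),"topF_R":(526,452),"topB_L":(286,551),"topB_R":(525,551)}.items():
    print(n,plane(c,[w(uv)],.2485-.110,T)*1e3)
og,d=ray(c,[w((404,321))],T)
for x in(.007,.008,.009):print("bore at",x,(og+d[0]*((x-og[0])/d[0][0]))*1e3)
E
```

```text
zr 0.18073261024740084
pinend [[ 27.66325692  -0.5368297  180.73261025]]
pin [[ 33.34032288  -0.52100858 180.73261025]]
shoulder [[ 39.23984223  -0.67137533 180.73261025]]
rodmid [[ 50.32482983  -0.80067225 180.73261025]]
rodtop [[ 61.59059603  -0.8111679  180.73261025]]
topF_L [[  7.76176159 -15.34294028 138.5       ]]
topF_R [[  7.7556761   17.12732011 138.5       ]]
topB_L [[ -8.13225696 -15.5965501  138.5       ]]
topB_R [[ -8.13991249  17.65918562 138.5       ]]
bore at 0.007 [  7.           0.82279559 181.46996878]
bore at 0.008 [  8.           0.82309734 179.31481572]
bore at 0.009 [  9.           0.82339909 177.15966265]
```

Request:
move_arm([
  [[0, -1.4, 0], [0, 0, -0.02]],
  [[4, 0, 0], [0, 0, 0]],
  [[5, 0, 0], [0, 0, 0]],
  [[5, 0, 0], [0, 0, 0]],
  [[4, 0, 0], [0, 0, 0]],
  [[3, 0, 0], [0, 0, 0]],
  [[3, 0, 0], [0, 0, 0]],
  [[2, 0, 0], [0, 0, 0]],
  [[0, 0, 0], [0, 0, 0]],
])

```text
clock: 7.85
tool_pos: [0.4349, 0.0298, 0.3807]
ee_rot: [3.134, 0.224, -0.0]
contact_force: [-0.5, 0.5, -1.2]
grip_width: 0.394
grasp_force: 40.4
```

```bash
python3 - <<'E'
from h import *
o=arm.get_obs();im=arm.snapshot("wrist");cv2.imwrite("pics/w4.png",im)
print({k:np.round(o[k],4) for k in("tool_pos","ee_rot","contact_force","ft_torque")})
cv2.imwrite("pics/w4c.png",cv2.resize(im[130:330,139:399],None,fx=3,fy=3,interpolation=2))
E
```

```text
{'tool_pos': array([0.4349, 0.0298, 0.3807]), 'ee_rot': array([ 3.1336e+00,  2.2410e-01, -1.0000e-04]), 'contact_force': array([-0.4641,  0.5362, -1.175 ]), 'ft_torque': array([-0.0173, -0.0544, -0.0021])}
```

View pics/w4c.png

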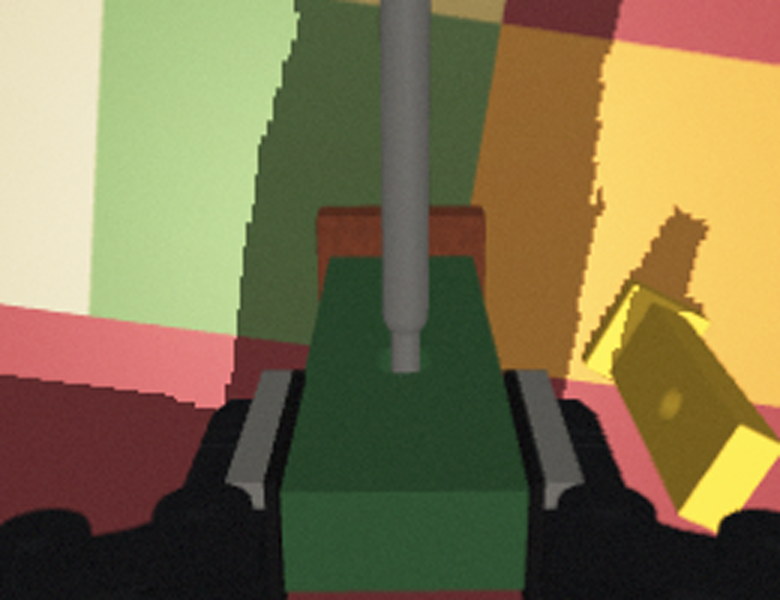

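The pin is inside the bore: pin centre at column 405, bore 404, and force near zero. Ease the shoulder in.

Request:
move_arm([
  [[2, 0, 0], [0, 0, 0]],
  [[2, 0, 0], [0, 0, 0]],
  [[2, 0, 0], [0, 0, 0]],
  [[0, 0, 0], [0, 0, 0]],
])

```text
clock: 8.4
tool_pos: [0.4409, 0.0306, 0.3806]
ee_rot: [-3.134, -0.224, 0.0]
contact_force: [-0.5, -0.1, -2.3]
grip_width: 0.391
grasp_force: 40.4
```

Request:
move_arm([
  [[2, 0, 0], [0, 0, 0]],
  [[2, 0, 0], [0, 0, 0]],
  [[2, 0, 0], [0, 0, 0]],
  [[0, 0, 0], [0, 0, 0]],
])

```text
clock: 8.9
tool_pos: [0.4468, 0.0315, 0.3806]
ee_rot: [3.134, 0.224, -0.0]
contact_force: [0.0, -0.5, -1.5]
grip_width: 0.399
grasp_force: 40.4
```

```bash
cat >> h.py <<'E'
B=np.array([0,.0008,.1805]) # bore in tool
YAW=-11.87; O=np.array([.5809,.1825])
def rod(s,off=.3,O=None,yaw=None):
    """s mm from tip -> rod axis xy (world, m), heading of inward tangent deg; off = shift to bend centre in the arc, mm"""
    O=globals()['O'] if O is None else O; yaw=YAW if yaw is None else yaw
    L=50*np.radians(70)
    if s<70: a=70.;p=np.array([-98.7,-175.9])+s*np.array([np.sin(np.radians(70)),np.cos(np.radians(70))])
    elif s<70+L: a=70-np.degrees((s-70)/50);p=np.array([-50,-105])+(50-off)*np.array([np.cos(np.radians(a)),-np.sin(np.radians(a))])
    else: a=0.;p=np.array([0,-105+s-70-L])
    M=R.from_euler("z",yaw,degrees=True).as_matrix()[:2,:2]
    return O+M@p/1000, 90-a+yaw
def tcp(s,z=.2,**k):
    p,h=rod(s,**k);r=down(h); return np.array([*p,z])-r.apply(B),r
def where():
    o=arm.get_obs();r=R.from_rotvec(o["ee_rot"]);b=o["tool_pos"]+r.apply(B)
    S=np.arange(-10,210,.1);D=[np.linalg.norm(rod(s)[0]-b[:2]) for s in S];i=int(np.argmin(D));p,h=rod(S[i])
    n=np.array([-np.sin(np.radians(h)),np.cos(np.radians(h))])
    print("s",S[i].round(1),"left off mm",(n@(b[:2]-p)*1e3).round(2),"z",b[2].round(4),"head",np.degrees(np.arctan2(*r.apply([1,0,0])[1::-1])).round(2),"want",round(h,2),"F",o["contact_force"].round(1),"t",o["clock"])
    return S[i]
E
python3 -c "
from h import *
s=where()
S=np.linspace(s,68,19)[1:]
rows([tcp(x) for x in S],[1]*len(S))"
```

```text
s -1.2 left off mm 0.17 z 0.2001 head 8.18 want 8.13 F [ 0.  -0.5 -1.5] t 8.9
[[[3.8,0.2,0.1],[0,0,0.01]],[[3.8,0,0.0],[0,0,0]],[[3.9,0,0.0],[0,0,0]],[[3.8,0,0.0],[0,0,0]],[[3.9,0,0.0],[0,0,0]],[[3.8,0,0.0],[0,0,0]],[[3.9,0,0.0],[0,0,0]],[[3.8,0,0.0],[0,0,0]],[[3.9,0,0.0],[0,0,0]],[[3.8,-0.1,0.0],[0,0,0]]]
[[[3.8,0,0.0],[0,0,0]],[[3.9,0,0.0],[0,0,0]],[[3.8,0,0.0],[0,0,0]],[[3.9,0,0.0],[0,0,0]],[[3.8,0,0.0],[0,0,0]],[[3.9,0,0.0],[0,0,0]],[[3.8,0,0.0],[0,0,0]],[[3.9,0,0.0],[0,0,0]]]
end [0.5154 0.0411 0.3805] [ 3.134  0.221 -0.   ]
```

Request:
move_arm([
  [[3, 0.1, 0], [0, 0, 0]],
  [[3.8, 0, 0], [0, 0, 0]],
  [[3.8, 0, 0], [0, 0, 0]],
  [[3.8, 0, 0], [0, 0, 0]],
  [[3.8, 0, 0], [0, 0, 0]],
  [[0, 0, 0], [0, 0, 0]],
])

```text
clock: 9.65
tool_pos: [0.465, 0.034, 0.3806]
ee_rot: [3.134, 0.224, -0.0]
contact_force: [-0.4, -0.7, -1.9]
grip_width: 0.392
grasp_force: 40.4
```

Request:
move_arm([
  [[3.8, 0, 0], [0, 0, 0]],
  [[3.8, 0, 0], [0, 0, 0]],
  [[3.8, 0, 0], [0, 0, 0]],
  [[3.8, 0, 0], [0, 0, 0]],
  [[3.8, 0, 0], [0, 0, 0]],
  [[3.8, 0, 0], [0, 0, 0]],
  [[0, 0, 0], [0, 0, 0]],
])

```text
clock: 10.52
tool_pos: [0.4875, 0.0372, 0.3806]
ee_rot: [-3.134, -0.224, 0.0]
contact_force: [0.1, -0.6, -2.2]
grip_width: 0.392
grasp_force: 40.4
```

```bash
python3 - <<'E'
from h import *
import pickle
where();o=arm.get_obs();im=arm.snapshot("wrist");cv2.imwrite("pics/w5.png",im);pickle.dump(o,open("w5.pkl","wb"))
c=arm.get_calibration("wrist");w2c=np.linalg.inv(camT(o))
q=im.copy()
for s in np.arange(45,225,10):
    u=proj(c,[*rod(s,0)[0],.2],w2c)[0];cv2.circle(q,tuple(int(round(x)) for x in u),1,(255,0,255),-1);print(s,u.round(1))
cv2.imwrite("pics/w5b.png",cv2.resize(q,(784,588),interpolation=2))
E
```

```text
s 39.9 left off mm 0.14 z 0.2001 head 8.19 want 8.13 F [ 0.1 -0.6 -2.2] t 10.525
45 [273.6 253.6]
55 [273.6 236.2]
65 [273.6 218.2]
75 [273.2 199.4]
85 [269.2 180.3]
95 [261.1 161.7]
105 [249.1 144.5]
115 [233.7 129.5]
125 [215.3 117.7]
135 [195.  109.3]
145 [174.2 101.7]
155 [153.2  94.1]
165 [132.1  86.4]
175 [110.9  78.7]
185 [89.5 70.9]
195 [68.1 63.2]
205 [46.7 55.6]
215 [25.2 47.9]
```

View pics/w5b.png

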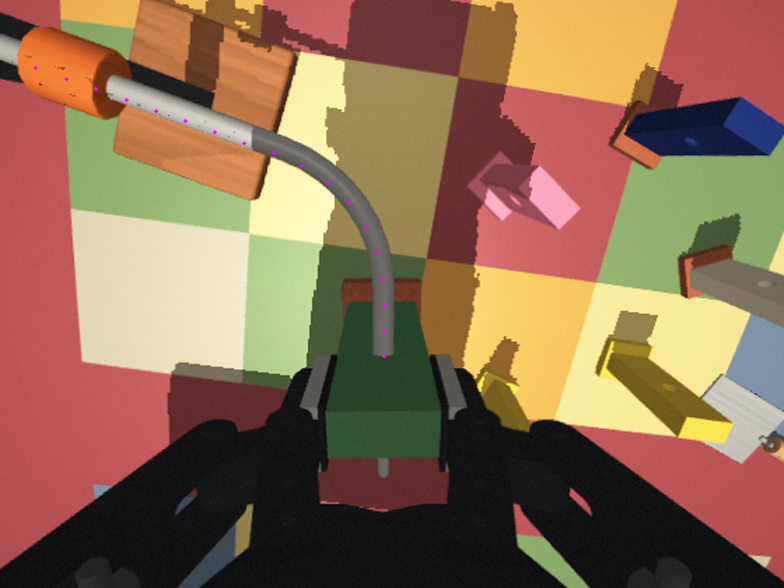

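The picture shows the tile threaded, with the rod emerging behind it at (383,468). The collar's outer face is near (112,95), with about 12 mm left to go. The model dots follow the outer straight but sit on the lower edge of the inner straight, so I'll measure that offset and refine the rod pose.

```bash
python3 - <<'E'
from h import *
import pickle
from scipy.optimize import least_squares
from scipy.ndimage import map_coordinates
o=pickle.load(open("w5.pkl","rb"));im=cv2.imread("pics/w5.png");sat=cv2.cvtColor(im,cv2.COLOR_BGR2HSV)[...,1].astype(float)
c=arm.get_calibration("wrist");T=camT(o);w2c=np.linalg.inv(T)
P=[]
for s in np.arange(56,184,4.):
    p,h=rod(s,0);n=np.array([-np.sin(np.radians(h)),np.cos(np.radians(h))]);t=np.arange(-9,9.01,.2)
    X=np.array([[*(p+n*k/1e3),.2] for k in t]);uv=proj(c,X,w2c)
    v=map_coordinates(sat,uv.T[::-1],order=1)<60
    k,l,st,ce=cv2.connectedComponentsWithStats(v[None].astype(np.uint8))
    if k<2: continue
    i=1+st[1:,4].argmax();a=t[st[i][0]];b=t[min(st[i][0]+st[i][2]-1,len(t)-1)]
    print(s,round((a+b)/2,2),round(b-a,2))
    if 7<b-a<9.3:P.append((s,*(p+n*(a+b)/2e3)))
P=np.array(P)
def f(x): 
    M=[rod(s,0,O=x[:2],yaw=x[2]) for s in P[:,0]]
    return [1e3*np.dot([-np.sin(np.radians(h)),np.cos(np.radians(h))],q-p) for (p,h),q in zip(M,P[:,1:])]
r=least_squares(f,[*O,YAW],loss="soft_l1");print(r.x,np.round(f(r.x),2))
E
```

```text
56.0 -0.0 8.0
60.0 0.1 8.2
64.0 0.1 7.8
68.0 0.1 7.4
72.0 0.1 7.4
76.0 -0.1 7.8
80.0 -0.4 8.0
84.0 -0.3 7.8
88.0 -0.8 7.6
92.0 -0.9 7.4
96.0 -1.2 7.6
100.0 -1.3 7.4
104.0 -1.6 7.6
108.0 -1.8 7.6
112.0 -1.9 7.4
116.0 -2.0 7.6
120.0 -2.2 7.2
124.0 -2.5 7.4
128.0 -2.5 7.4
132.0 -2.8 7.2
136.0 -2.6 7.6
140.0 -2.6 7.2
144.0 -2.5 7.4
148.0 -2.5 7.4
152.0 -2.5 7.4
156.0 -2.6 7.2
160.0 -4.0 10.0
164.0 -4.0 10.0
168.0 -3.9 10.2
172.0 -4.0 10.0
176.0 -4.0 10.0
180.0 -3.9 10.2
[  0.58319364   0.18351334 -11.56658391] [-0.15 -0.07 -0.09 -0.11 -0.01  0.02 -0.05  0.27 -0.01  0.11  0.02  0.12
  0.02 -0.    0.07  0.13  0.08 -0.09  0.02 -0.2  -0.03 -0.05  0.03  0.01
 -0.01 -0.13]
```

```bash
sed -i 's/^YAW=.*/YAW=-11.6; O=np.array([.5832,.1835])/' h.py; python3 -c "
from h import *
s=where();print(rod(0)[0])
rows([tcp(66,z=.2001)],[8])
rows([tcp(x,z=.2001) for x in np.arange(69,136,3)],[1]*23,p0=tcp(66,z=.2001)[0],r0=tcp(66)[1])"
```

```text
s 36.7 left off mm 0.02 z 0.2001 head 8.19 want 8.4 F [ 0.7 -0.8 -1.6] t 10.575
[0.45114632 0.0310391 ]
[[[3.7,0,0.0],[0,0,0]],[[3.6,0,0.0],[0,0,-0.01]],[[3.7,0,0.0],[0,0,0.0]],[[3.6,0,0.0],[0,0,0]],[[3.7,0,0.0],[0,0,0]],[[3.6,0,0.0],[0,0,-0.01]],[[3.7,0,0.0],[0,0,0.0]],[[3.6,0,0.0],[0,0,0]]]
end [0.5163 0.0414 0.3806] [-3.133 -0.23   0.   ]
[[[3.0,0,0.0],[0,0,0.0]],[[3.0,-0.3,0.0],[0,0,-0.23]],[[2.9,-0.1,0.0],[0,0,-0.34]],[[2.9,-0.1,0.0],[0,0,-0.35]],[[3.0,-0.1,0.0],[0,0,-0.34]],[[2.9,-0.1,0.0],[0,0,-0.34]],[[2.9,-0.1,0.0],[0,0,-0.35]],[[3.0,0,0.0],[0,0,-0.34]],[[2.9,-0.1,0],[0,0,-0.35]],[[2.9,-0.1,0.0],[0,0,-0.34]]]
[[[3.0,-0.1,0.0],[0,0,-0.34]],[[2.9,-0.1,0.0],[0,0,-0.35]],[[2.9,-0.1,0],[0,0,-0.34]],[[2.9,-0.1,0.0],[0,0,-0.34]],[[3.0,-0.1,0],[0,0,-0.35]],[[2.9,0,0.0],[0,0,-0.34]],[[2.9,-0.1,0],[0,0,-0.35]],[[3.0,-0.1,0.0],[0,0,-0.34]],[[2.9,-0.1,0.0],[0,0,-0.34]],[[2.9,-0.1,0.0],[0,0,-0.35]]]
[[[3.0,-0.1,0.0],[0,0,-0.34]],[[2.9,0.2,0.0],[0,0,-0.24]],[[3.0,0,0.0],[0,0,0.0]]]
end [0.562  0.0846 0.3806] [2.435 1.986 0.   ]
```

Request:
move_arm([
  [[3.7, 0, 0], [0, 0, 0]],
  [[3.6, 0, 0], [0, 0, -0.01]],
  [[3.7, 0, 0], [0, 0, 0]],
  [[3.6, 0, 0], [0, 0, 0]],
  [[3.7, 0, 0], [0, 0, 0]],
  [[3.6, 0, 0], [0, 0, -0.01]],
  [[3.7, 0, 0], [0, 0, 0]],
  [[3.6, 0, 0], [0, 0, 0]],
])

```text
clock: 11.58
tool_pos: [0.5165, 0.0414, 0.3807]
ee_rot: [3.133, 0.23, 0.0]
contact_force: [0.0, -0.1, -2.4]
grip_width: 0.396
grasp_force: 40.4
```

Request:
move_arm([
  [[3, 0, 0], [0, 0, 0]],
  [[3, -0.3, 0], [0, 0, -0.23]],
  [[2.9, -0.1, 0], [0, 0, -0.34]],
  [[2.9, -0.1, 0], [0, 0, -0.35]],
  [[3, -0.1, 0], [0, 0, -0.34]],
])

```text
clock: 12.2
tool_pos: [0.5307, 0.0451, 0.3807]
ee_rot: [3.089, 0.575, -0.0]
contact_force: [0.6, -0.5, -1.2]
grip_width: 0.395
grasp_force: 40.4
```

```bash
python3 -c "
from h import *
where()"
```

```text
s 81.1 left off mm -0.04 z 0.2002 head 21.09 want 21.12 F [ 0.6 -0.5 -1.2] t 12.2
```

Right on track with no contact force, so I'll continue round the bend.

Request:
move_arm([
  [[2.9, -0.1, 0], [0, 0, -0.34]],
  [[2.9, -0.1, 0], [0, 0, -0.35]],
  [[3, 0, 0], [0, 0, -0.34]],
  [[2.9, -0.1, 0], [0, 0, -0.35]],
  [[2.9, -0.1, 0], [0, 0, -0.34]],
  [[3, -0.1, 0], [0, 0, -0.34]],
])

```text
clock: 12.95
tool_pos: [0.5457, 0.0542, 0.3807]
ee_rot: [-2.936, -1.118, 0.0]
contact_force: [-0.1, 0.3, -2.8]
grip_width: 0.393
grasp_force: 40.4
```

Request:
move_arm([
  [[2.9, -0.1, 0], [0, 0, -0.35]],
  [[2.9, -0.1, 0], [0, 0, -0.34]],
  [[2.9, -0.1, 0], [0, 0, -0.34]],
  [[3, -0.1, 0], [0, 0, -0.35]],
  [[2.9, 0, 0], [0, 0, -0.34]],
])

```text
clock: 13.58
tool_pos: [0.555, 0.0654, 0.3806]
ee_rot: [-2.736, -1.544, 0.0]
contact_force: [-0.2, -0.4, -1.4]
grip_width: 0.391
grasp_force: 40.4
```

```bash
python3 -c "
from h import *
s=where()
S=np.arange(s+3,136,3)
rows([tcp(x,z=.2001) for x in S],[1]*len(S))"
```

```text
s 114.0 left off mm -0.08 z 0.2001 head 58.89 want 58.82 F [-0.2 -0.4 -1.4] t 13.575
[[[2.9,-0.2,0.0],[0,0,-0.34]],[[2.9,-0.1,0.0],[0,0,-0.34]],[[3.0,-0.1,0.0],[0,0,-0.34]],[[2.9,0,0.0],[0,0,-0.35]],[[2.9,-0.1,0.0],[0,0,-0.34]],[[3.0,0.2,0.0],[0,0,-0.24]],[[3.0,0,0.0],[0,0,0]]]
end [0.5621 0.0846 0.3806] [-2.435 -1.985  0.   ]
```

Request:
move_arm([
  [[2.9, -0.2, 0], [0, 0, -0.34]],
  [[2.9, -0.1, 0], [0, 0, -0.34]],
  [[3, -0.1, 0], [0, 0, -0.34]],
  [[2.9, 0, 0], [0, 0, -0.35]],
  [[2.9, -0.1, 0], [0, 0, -0.34]],
  [[3, 0.2, 0], [0, 0, -0.24]],
  [[3, 0, 0], [0, 0, 0]],
])

```text
clock: 14.45
tool_pos: [0.5621, 0.0847, 0.3806]
ee_rot: [-2.437, -1.983, 0.0]
contact_force: [0.2, -0.6, -2.3]
grip_width: 0.39
grasp_force: 40.4
```

Request:
move_arm([
  [[3, 0, 0], [0, 0, 0]],
  [[3, 0, 0], [0, 0, 0]],
  [[3, 0, 0], [0, 0, 0]],
  [[3, 0, 0], [0, 0, 0]],
  [[3, 0, 0], [0, 0, 0]],
  [[3, 0, 0], [0, 0, 0]],
  [[0, 0, 0], [0, 0, 0]],
])

```text
clock: 15.32
tool_pos: [0.5657, 0.1023, 0.3806]
ee_rot: [-2.436, -1.983, 0.0]
contact_force: [0.2, -0.5, -1.1]
grip_width: 0.392
grasp_force: 40.4
```

```bash
python3 - <<'E'
from h import *
s=where();o=arm.get_obs();im=arm.snapshot("wrist");cv2.imwrite("pics/w6.png",im)
c=arm.get_calibration("wrist");T=camT(o)
h=cv2.cvtColor(im,cv2.COLOR_BGR2HSV);m=cv2.inRange(h,(4,170,90),(14,255,255));m[:, :200]=0;m[:,340:]=0
k,l,st,ce=cv2.connectedComponentsWithStats(m);i=1+st[1:,4].argmax();print("orange",st[i],ce[i])
# front face top edge (z=.211): lowest orange row
x=ce[i][0];yb=np.nonzero(l[:,int(x)]==i)[0]
for v,z in((yb.max(),.2),(yb.min(),.208)):
    p=plane(c,[(x,v)],z,T)[0];print(v,p,"dist to post",np.linalg.norm(p[:2]-O)*1e3)
cv2.imwrite("pics/w6c.png",cv2.resize(im[0:300,100:450],None,fx=2,fy=2,interpolation=2))
E
```

```text
s 153.1 left off mm 0.07 z 0.2001 head 78.29 want 78.4 F [ 0.2 -0.5 -1.1] t 15.325
orange [ 253  147   46   57 1853] [275.92930383 175.88127361]
202 [0.57375875 0.13438333 0.2       ] dist to post 50.0158472258089
151 [0.57900086 0.16030494 0.208     ] dist to post 23.57209462607363
```

View pics/w6c.png

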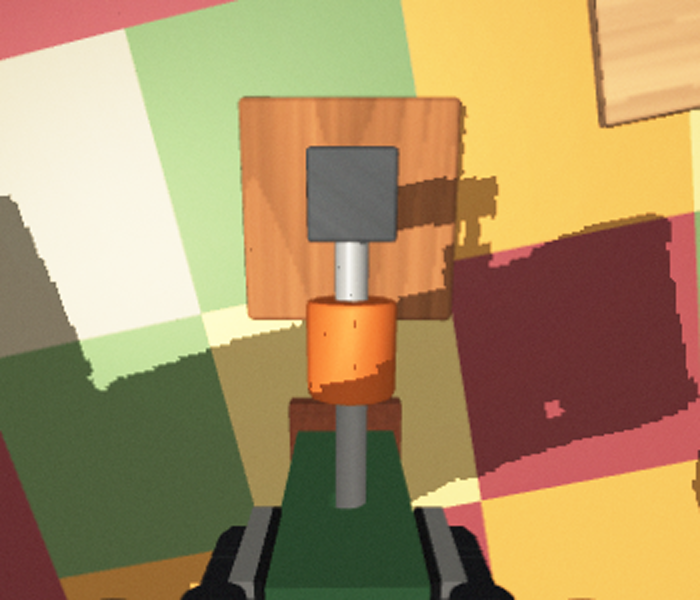

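Collar face is about 50 mm from the post, with about a 14 mm gap behind the collar, and the rod is centred in the bore. Approach and push slowly.

Request:
move_arm([
  [[3, 0, 0], [0, 0, -0.01]],
  [[3, 0, 0], [0, 0, 0]],
  [[3, 0, 0], [0, 0, 0]],
  [[3, 0, 0], [0, 0, 0]],
  [[3, 0, 0], [0, 0, 0]],
  [[3, 0, 0], [0, 0, 0]],
  [[2, 0, 0], [0, 0, 0]],
])

```text
clock: 16.25
tool_pos: [0.5697, 0.122, 0.3807]
ee_rot: [-2.435, -1.985, 0.0]
contact_force: [0.8, 1.1, -1.3]
grip_width: 0.393
grasp_force: 40.4
```

Request:
move_arm([
  [[1, 0, 0], [0, 0, 0]],
  [[1, 0, 0], [0, 0, 0]],
  [[1, 0, 0], [0, 0, 0]],
  [[1, 0, 0], [0, 0, 0]],
  [[1, 0, 0], [0, 0, 0]],
  [[1, 0, 0], [0, 0, 0]],
  [[1, 0, 0], [0, 0, 0]],
  [[1, 0, 0], [0, 0, 0]],
])

```text
clock: 17.25
tool_pos: [0.5713, 0.1297, 0.3807]
ee_rot: [2.435, 1.985, -0.0]
contact_force: [0.2, 0.1, -1.9]
grip_width: 0.394
grasp_force: 40.4
```

```bash
python3 -c "
from h import *
where()"
```

```text
s 180.9 left off mm 0.04 z 0.2002 head 78.39 want 78.4 F [ 0.2  0.1 -1.9] t 17.25
```

Request:
move_arm([
  [[1, 0, 0], [0, 0, 0]],
  [[1, 0, 0], [0, 0, 0]],
  [[1, 0, 0], [0, 0, 0]],
  [[1, 0, 0], [0, 0, 0]],
])

```text
clock: 17.75
tool_pos: [0.5721, 0.1335, 0.3807]
ee_rot: [2.435, 1.985, -0.0]
contact_force: [-0.4, -2.5, -1.4]
grip_width: 0.393
grasp_force: 40.5
```

Request:
move_arm([
  [[1, 0, 0], [0, 0, 0]],
  [[1, 0, 0], [0, 0, 0]],
  [[1, 0, 0], [0, 0, 0]],
  [[1, 0, 0], [0, 0, 0]],
])

```text
clock: 18.25
tool_pos: [0.5729, 0.1375, 0.3807]
ee_rot: [2.435, 1.985, 0.0]
contact_force: [-0.8, -2.8, -1.6]
grip_width: 0.39
grasp_force: 40.5
```

```bash
python3 -c "
from h import *
where()"
```

```text
s 188.9 left off mm 0.01 z 0.2002 head 78.38 want 78.4 F [-0.8 -2.8 -1.6] t 18.25
```

Request:
move_arm([
  [[0.6, 0, 0], [0, 0, 0]],
  [[0.6, 0, 0], [0, 0, 0]],
  [[0.6, 0, 0], [0, 0, 0]],
  [[0.6, 0, 0], [0, 0, 0]],
  [[0.6, 0, 0], [0, 0, 0]],
])

```text
clock: 18.88
tool_pos: [0.5735, 0.1404, 0.3807]
ee_rot: [2.435, 1.985, 0.0]
contact_force: [0.3, -2.0, -2.4]
grip_width: 0.392
grasp_force: 40.5
```

Request:
move_arm([
  [[0.4, 0, 0], [0, 0, 0]],
  [[0.3, 0, 0], [0, 0, 0]],
  [[0.3, 0, 0], [0, 0, 0]],
])

```text
clock: 19.25
tool_pos: [0.5737, 0.1413, 0.3807]
ee_rot: [2.435, 1.985, 0.0]
contact_force: [-0.3, -2.8, -1.4]
grip_width: 0.392
grasp_force: 40.5
```

Request:
move_arm([
  [[0.3, 0, 0], [0, 0, 0]],
  [[0.3, 0, 0], [0, 0, 0]],
])

```text
clock: 19.5
tool_pos: [0.5738, 0.1419, 0.3807]
ee_rot: [2.435, 1.985, 0.0]
contact_force: [0.3, -2.5, -2.0]
grip_width: 0.388
grasp_force: 40.4
```

Request:
move_arm([
  [[0.3, 0, 0], [0, 0, 0]],
  [[0.3, 0, 0], [0, 0, 0]],
])

```text
clock: 19.75
tool_pos: [0.5739, 0.1425, 0.3807]
ee_rot: [2.435, 1.985, -0.0]
contact_force: [-0.1, -2.8, -1.1]
grip_width: 0.39
grasp_force: 40.4
```

Request:
move_arm([
  [[0.3, 0, 0], [0, 0, 0]],
  [[0, 0, 0], [0, 0, 0]],
])

```text
clock: 20.0
tool_pos: [0.574, 0.1429, 0.3807]
ee_rot: [2.435, 1.985, 0.0]
contact_force: [0.6, -2.3, -2.2]
grip_width: 0.395
grasp_force: 40.4
```

Request:
move_arm([
  [[0.3, 0, 0], [0, 0, 0]],
  [[0, 0, 0], [0, 0, 0]],
])

```text
clock: 20.25
tool_pos: [0.5741, 0.1431, 0.3807]
ee_rot: [2.435, 1.985, 0.0]
contact_force: [1.1, -2.2, -0.7]
grip_width: 0.395
grasp_force: 40.4
```

Request:
move_arm([
  [[0.3, 0, 0], [0, 0, 0]],
  [[0, 0, 0], [0, 0, 0]],
])

```text
clock: 20.5
tool_pos: [0.5741, 0.1434, 0.3807]
ee_rot: [2.435, 1.985, 0.0]
contact_force: [0.5, -2.6, -1.5]
grip_width: 0.393
grasp_force: 40.4
```

Request:
move_arm([
  [[0.3, 0, 0], [0, 0, 0]],
  [[0, 0, 0], [0, 0, 0]],
])

```text
clock: 20.75
tool_pos: [0.5742, 0.1437, 0.3807]
ee_rot: [2.435, 1.985, -0.0]
contact_force: [0.9, -3.2, -1.5]
grip_width: 0.392
grasp_force: 40.5
```

```bash
python3 -c "
from h import *
where()"
```

```text
s 195.2 left off mm 0.03 z 0.2002 head 78.38 want 78.4 F [ 0.9 -3.2 -1.5] t 20.75
```

Request:
move_arm([
  [[0.3, 0, 0], [0, 0, 0]],
  [[0, 0, 0], [0, 0, 0]],
])

```text
clock: 21.0
tool_pos: [0.5742, 0.1438, 0.3807]
ee_rot: [2.435, 1.985, -0.001]
contact_force: [-0.7, -5.9, -2.5]
grip_width: 0.395
grasp_force: 40.5
```

Request:
move_arm([
  [[0.3, 0, 0], [0, 0, 0]],
  [[0, 0, 0], [0, 0, 0]],
])

```text
clock: 21.25
tool_pos: [0.5743, 0.1439, 0.3807]
ee_rot: [2.435, 1.985, -0.001]
contact_force: [-0.8, -8.8, 0.4]
grip_width: 0.39
grasp_force: 40.6
```

Request:
move_arm([
  [[0.3, 0, 0], [0, 0, 0]],
  [[0, 0, 0], [0, 0, 0]],
])

```text
clock: 21.5
tool_pos: [0.5743, 0.144, 0.3807]
ee_rot: [2.435, 1.984, -0.002]
contact_force: [-1.8, -9.5, 0.1]
grip_width: 0.389
grasp_force: 40.7
```

Request:
move_arm([
  [[0, 0, 0], [0, 0, 0]],
  [[0, 0, 0], [0, 0, 0]],
])

```text
clock: 21.75
tool_pos: [0.5743, 0.144, 0.3807]
ee_rot: [2.435, 1.984, -0.002]
contact_force: [-1.0, -9.1, -0.7]
grip_width: 0.391
grasp_force: 40.7
```

Request:
move_arm([
  [[0.1, 0, 0], [0, 0, 0]],
  [[0, 0, 0], [0, 0, 0]],
  [[0, 0, 0], [0, 0, 0]],
  [[0, 0, 0], [0, 0, 0]],
  [[0, 0, 0], [0, 0, 0]],
])

```text
clock: 22.38
tool_pos: [0.5743, 0.1441, 0.3807]
ee_rot: [2.435, 1.984, -0.002]
contact_force: [-2.7, -9.7, -0.0]
grip_width: 0.392
grasp_force: 40.7
```

Request:
move_arm([
  [[-0.4, 0, 0], [0, 0, 0]],
  [[-0.4, 0, 0], [0, 0, 0]],
  [[0, 0, 0.5], [0, 0, 0]],
  [[0, 0, 0.5], [0, 0, 0]],
  [[0, 0, 0.3], [0, 0, 0]],
  [[0, 0, 0], [0, 0, 0]],
])

```text
clock: 23.12
tool_pos: [0.5742, 0.1438, 0.3796]
ee_rot: [2.435, 1.985, -0.0]
contact_force: [-0.6, -5.0, 0.6]
grip_width: 0.39
grasp_force: 40.8
```

```bash
python3 -c "
from h import *
where()"
```

```text
s 195.3 left off mm -0.03 z 0.1991 head 78.38 want 78.4 F [-0.6 -5.   0.6] t 23.125
```

Request:
move_arm([
  [[-0.3, 0, 0], [0, 0, 0]],
  [[-0.2, 0, 0], [0, 0, 0]],
  [[0, 0, 0], [0, 0, 0]],
])

```text
clock: 23.5
tool_pos: [0.5741, 0.1436, 0.3795]
ee_rot: [-2.435, -1.985, -0.001]
contact_force: [0.4, -1.2, 0.7]
grip_width: 0.393
grasp_force: 40.6
```

Request:
move_arm([
  [[0, 0, 0], [0, 0, 0]],
  [[0, 0, 0], [0, 0, 0]],
  [[0, 0, 0], [0, 0, 0]],
  [[0, 0, 0], [0, 0, 0]],
], fingers=62, grip_force=20)

```text
clock: 24.0
tool_pos: [0.5741, 0.1434, 0.3794]
ee_rot: [-2.435, -1.985, -0.0]
contact_force: [0.7, -0.0, 0.8]
grip_width: 0.726
grasp_force: 0.0
```

```bash
python3 - <<'E'
from h import *
o=arm.get_obs();print(o["contact_force"],o["grip_width"],o["clock"]);im=arm.snapshot("wrist")
cv2.imwrite("pics/w7c.png",cv2.resize(im[60:420,70:480],None,fx=1.6,fy=1.6,interpolation=2))
E
```

```text
[ 0.67550403 -0.03776514  0.8492906 ] 0.726463473550581 24.0
```

View pics/w7c.png

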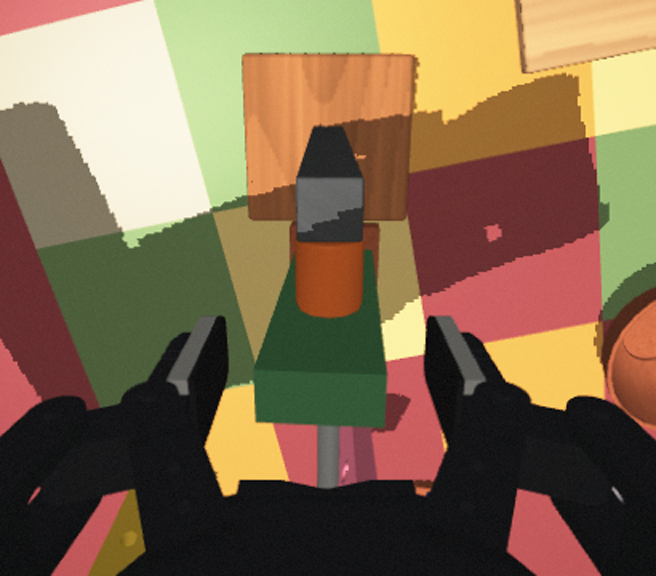

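The picture shows the collar flush against the post and the tile against the collar, with both fingers clear. The tile has a slight roll, top at column 321 and foot at 335, so it may still be swinging. Retreat straight up and check again.

Request:
move_arm([
  [[0, 0, -8], [0, 0, 0]],
  [[0, 0, -15], [0, 0, 0]],
  [[0, 0, -25], [0, 0, 0]],
  [[0, 0, -25], [0, 0, 0]],
  [[0, 0, -25], [0, 0, 0]],
  [[0, 0, 0], [0, 0, 0]],
  [[0, 0, 0], [0, 0, 0]],
  [[0, 0, 0], [0, 0, 0]],
  [[0, 0, 0], [0, 0, 0]],
  [[0, 0, 0], [0, 0, 0]],
])

```text
clock: 25.3
tool_pos: [0.5742, 0.1434, 0.4771]
ee_rot: [-2.435, -1.985, 0.001]
contact_force: [0.6, -0.1, 0.3]
grip_width: 0.722
grasp_force: 0.0
```

```bash
python3 - <<'E'
from h import *
c=arm.get_calibration("wrist")
o=arm.get_obs();T=camT(o);im=arm.snapshot("wrist");sd=arm.snapshot("side")
w2c=np.linalg.inv(T);p,h=rod(194.1)
# expected upright tile corners: top z=.2405, foot top z=.1405
n=np.array([-np.sin(np.radians(h)),np.cos(np.radians(h))]);t=np.array([np.cos(np.radians(h)),np.sin(np.radians(h))])
X=[[*(p+t*a+n*b),.2405] for a,b in((.008,.017),(.008,-.017),(-.008,-.017),(-.008,.017))]
uv=proj(c,X,w2c);print("expected top",uv.round(1).tolist(),o["contact_force"].round(1))
q=im.copy();cv2.polylines(q,[uv.round().astype(int)],True,(255,0,255),1)
x,y=uv.mean(0).astype(int)
a=cv2.resize(q[y-90:y+70,x-70:x+70],(480,548),interpolation=2)
b=cv2.resize(sd[170:300,240:320],(300,488),interpolation=2);b=cv2.copyMakeBorder(b,0,60,0,0,0)
cv2.imwrite("pics/w8.png",np.hstack([a,b]))
E
```

```text
expected top [[250.3, 215.3], [298.6, 215.3], [298.0, 236.4], [250.8, 236.4]] [ 0.6 -0.1  0.3]
```

View pics/w8.png

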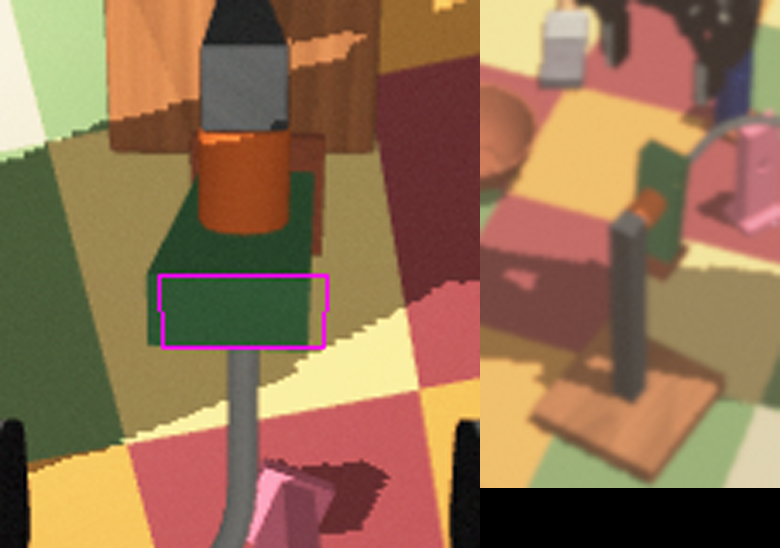

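The tile hangs against the home collar, but its top sits about 3 mm left of the expected outline (magenta), a roll of about 4°. I'll wait a moment and see whether it settles.

Request:
move_arm([
  [[0, 0, 0], [0, 0, 0]],
  [[0, 0, 0], [0, 0, 0]],
  [[0, 0, 0], [0, 0, 0]],
  [[0, 0, 0], [0, 0, 0]],
  [[0, 0, 0], [0, 0, 0]],
  [[0, 0, 0], [0, 0, 0]],
  [[0, 0, 0], [0, 0, 0]],
  [[0, 0, 0], [0, 0, 0]],
])

```text
clock: 26.4
tool_pos: [0.5741, 0.1434, 0.4774]
ee_rot: [2.435, 1.985, -0.0]
contact_force: [0.4, -0.4, 1.0]
grip_width: 0.723
grasp_force: 0.0
```

```bash
cat > roll.py <<'E'
from h import *
c=arm.get_calibration("wrist")
o=arm.get_obs();T=camT(o);im=arm.snapshot("wrist");cv2.imwrite("pics/w9.png",im);p,h=rod(194.1)
hs=cv2.cvtColor(im,cv2.COLOR_BGR2HSV);u=proj(c,[*p,.2405],np.linalg.inv(T))[0];v=int(u[1])
print(hs[v,int(u[0])-40:int(u[0])+40:5].tolist())
n=np.array([-np.sin(np.radians(h)),np.cos(np.radians(h))])
for r in range(v-8,v+9,4):
    m=cv2.inRange(hs[r:r+1],(55,100,25),(90,255,255))[0];i=np.nonzero(m)[0];i=i[abs(i-u[0])<50]
    q=plane(c,[(i.min()-.5,r),(i.max()+.5,r)],.2405,T);d=(q[:,:2]-p)@n*1e3
    print(r,d.round(1),"centre left mm",d.mean().round(2),"roll deg",np.degrees(np.arcsin(d.mean()/42)).round(2))
print(o["clock"])
E
python3 roll.py
```

```text
[[21, 127, 155], [22, 122, 157], [21, 120, 157], [62, 111, 85], [63, 117, 85], [62, 108, 87], [62, 113, 86], [63, 109, 84], [62, 104, 88], [63, 108, 85], [62, 110, 86], [63, 114, 85], [25, 110, 132], [21, 123, 157], [21, 122, 155], [21, 124, 156]]
217 [ 19.6 -12.9] centre left mm 3.4 roll deg 4.64
221 [ 19.7 -13.6] centre left mm 3.06 roll deg 4.17
225 [ 19.8 -13. ] centre left mm 3.42 roll deg 4.68
229 [ 19.9 -13. ] centre left mm 3.44 roll deg 4.69
233 [ 20.  -13.1] centre left mm 3.45 roll deg 4.71
26.4
```

Stuck at about 4.6° by friction. I'll straighten it gently: lower the fingers around the top and close to just over the tile's width, with no squeeze, so that one pad nudges it upright.

Request:
move_arm([
  [[0, 0, 22], [0, 0, 0]],
  [[0, 0, 22], [0, 0, 0]],
  [[0, 0, 22], [0, 0, 0]],
  [[0, 0, 18], [0, 0, 0]],
  [[0, 0, 10], [0, 0, 0]],
  [[0, 0, 0], [0, 0, 0]],
])

```text
clock: 27.2
tool_pos: [0.5742, 0.1434, 0.3831]
ee_rot: [-2.435, -1.985, 0.001]
contact_force: [0.1, 0.4, 0.2]
grip_width: 0.724
grasp_force: 0.0
```

Request:
move_arm([
  [[0, 0, 0], [0, 0, 0]],
  [[0, 0, 0], [0, 0, 0]],
  [[0, 0, 0], [0, 0, 0]],
  [[0, 0, 0], [0, 0, 0]],
  [[0, 0, 0], [0, 0, 0]],
], fingers=35)

```text
clock: 27.82
tool_pos: [0.5741, 0.1434, 0.3834]
ee_rot: [-2.435, -1.985, -0.0]
contact_force: [0.2, -0.1, -0.2]
grip_width: 0.411
grasp_force: 0.0
```

Request:
move_arm([
  [[0, 0, 0], [0, 0, 0]],
  [[0, 0, 0], [0, 0, 0]],
  [[0, 0, 0], [0, 0, 0]],
], fingers=62)

```text
clock: 28.2
tool_pos: [0.5741, 0.1434, 0.3834]
ee_rot: [-2.435, -1.985, 0.0]
contact_force: [-1.1, 0.2, -1.3]
grip_width: 0.726
grasp_force: 0.0
```

Request:
move_arm([
  [[0, 0, -10], [0, 0, 0]],
  [[0, 0, -20], [0, 0, 0]],
  [[0, 0, -25], [0, 0, 0]],
  [[0, 0, -25], [0, 0, 0]],
  [[0, 0, -14], [0, 0, 0]],
  [[0, 0, 0], [0, 0, 0]],
  [[0, 0, 0], [0, 0, 0]],
])

```text
clock: 29.08
tool_pos: [0.5742, 0.1434, 0.4763]
ee_rot: [-2.434, -1.985, 0.002]
contact_force: [0.1, 0.2, 0.4]
grip_width: 0.723
grasp_force: 0.0
```

```bash
python3 roll.py | tail -6
```

```text
218 [ 17.8 -15.3] centre left mm 1.24 roll deg 1.69
222 [ 17.8 -15.4] centre left mm 1.24 roll deg 1.69
226 [ 17.9 -15.4] centre left mm 1.24 roll deg 1.69
230 [ 17.3 -14.8] centre left mm 1.24 roll deg 1.7
234 [ 17.3 -14.9] centre left mm 1.25 roll deg 1.7
29.075
```

The tile is upright to within about 2°, the collar is home and the arm is clear. Handing in.

Request:
move_arm([
  [[0, 0, 0], [0, 0, 0]],
  [[0, 0, 0], [0, 0, 0]],
  [[0, 0, 0], [0, 0, 0]],
  [[0, 0, 0], [0, 0, 0]],
])

```text
clock: 29.62
tool_pos: [0.5741, 0.1434, 0.4773]
ee_rot: [2.435, 1.985, -0.0]
contact_force: [-0.3, 0.3, 0.7]
grip_width: 0.726
grasp_force: 0.0
```

```bash
python3 -c "
from plant import arm
print(arm.hand_in())"
```

```text
the job is handed in; nothing more can be done
None
```

The green tile hangs on the rod against the collar, about 2° off upright; the collar is home at the post after a hold at about 10 N, and I handed in at 29.6 s with the robot clear of everything (no verdict came back).

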